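# Put the paperweight in its place and hold the stamp on the card

## Robot

A 6-joint arm with a two-finger parallel gripper is mounted at the origin on the work surface. World frame = base frame: x ahead of the robot, y to its left, z up, the work surface at z = 0. Lengths are in m, angles in degrees, forces in N, time in s.
With the tool pointing down it reaches from about 0.25 to 0.775 m from the base axis. Payload 8.9 kg.
Tool frame: the origin (TCP) lies on the front face of the gripper's body, between the roots of the fingers; the fingertips stand 73 mm ahead of it and the grasp point (between the pads) lies 54 mm ahead of it (robot.grip_depth is the distance from the TCP to the grasp point, in m); z points along the fingers, y is the line along which they close (so a half turn about z gives the same grasp; the last joint's range is limited). The gripper opens to 85 mm and grips with 20 to 120 N. Pads are 22 mm wide; open, the fingers measure 114 mm over their backs; the gripper's body (76 mm by 85 mm) begins 54 mm behind the grasp point. The pads swing forward as they close: fully open they stand 13 mm farther back than shut.
Start: joints at [-7.981, 16.656, -8.789, 64.555, 0, 82.019], TCP at [0.525, 0, 0.304] pointing down, gripper open.
Joint ranges: [-144.48, 144.48], [-52.06, 99.96], [-74.48, 78.29], [-112.23, 115.85], [-86.99, 84.42], [-180, 180]. Speed limits (degrees/s): [127.2, 127.2, 159.86, 180, 180, 180].

## Interface

Orientations are given as [roll, pitch, yaw] about the fixed x, y, z axes, in that order (R = Rz(yaw) Ry(pitch) Rx(roll)).
In Python, from rig import status, vision, robot gives the robot as it stands.
- The arm moves only by the shell command python3 -m handwheel 'ROWS' [FORCE]. ROWS is JSON, one flat list of numbers, 7 for each row, row after row: the shift along the tool's x, y, z in m, then the turn, a rotation vector about the tool's x, y, z in rad, then the closure, from 0 (fully open) to 1 (shut). A call has 1 to 12 rows; each row shifts and turns the commanded pose from where the row before left it, along the tool's axes as they then stand; what a row does not reach is not made up. A row lasts 1/12 s, in which the tool goes at most 41.7 mm and 7.16 degrees, less where a joint would pass 70% of its speed; a pose out of reach is approached as far as the arm can. A call is refused whole if a number of a shift passes 0.0417 or a number of a turn 0.125, either way. A call with a gripper value outside its range is refused whole. The fingers move at their own pace and stop on an object; FORCE is the grip in N (left out, the last holds). Time passes only in rows, so rows that do not move let the fingers close. It gives the time, the measured TCP pose, the force, the opening and the grip force at its end, in the units of the state.
- status.sense(): the state, without advancing time (a new reading comes with each control period).
- vision.capture(name): name is "scene" or "side" or "wrist"; returns (picture, depth): 420x560x3 uint8, red, green, blue; 420x560 float32, m along the optical axis (not along the pixel's ray), 0 where there is no reading.
- vision.camera_info(name): a dict with "camera_matrix" (3x3 intrinsics, pixels), "k1" (the pictures are not rectified: a ray, as slopes to the right and down, at radius r is drawn at 1 + k1 r^2 times it, then the intrinsics apply), "pose" (4x4, takes a point from camera to world coordinates). Camera axes: x right, y down, z forward; pixel columns grow to the right and rows downward; lengths in m; the calibration is good to about 2 mm. A picture is of the moment at which its call begins: read the wrist's pose just before it. camera_info takes no time and is no camera call; for the wrist camera it gives the pose at the moment of the call.
- robot.close_job(): hands the job in; it is judged then, once.
The state is a dict: "t": time; "q": joint angles; "joint_vel": joint speeds; "joint_torque": joint torques, N m; "eef_pos": TCP position; "orientation": TCP orientation; "contact_force": force on the tool from outside, world axes, zero at the start; "wrist_torque": the same for the moment, N m; "finger_gap": finger opening in m; "grasp_force": force on a finger pad.
Only numpy, scipy, OpenCV 4.12 (cv2) and the standard library are available. Lean on these libraries where they do the work, as an engineer would, in place of code of your own. Each camera call takes 0.05 s, during which the arm holds its last target. There are 200 camera calls.

## Task

On the red card the brass paperweight and the red-handled spring stamp are standing on each other's outlines: move the stamp out of the way, stand the paperweight inside its gold circle, and then, with the stamp held upright by its handle, set it inside the gold rectangle, square with it, and press gently until its spring is about half way down. Finish while still holding the stamp pressed like that: do not let go or lift it. Do not press the stamp down anywhere else on the way, never drive it down hard, and leave the other things on the table where they are.

Things in the scene. Friction and masses are not known exactly. Their poses are not given: they have to be found in the camera images.
- card: Red card, fixed to the table, 200 mm along its x by 360 mm along its y, 3 mm thick, painted with a black plum branch and pink blossoms. Origin: centre of its underside, on the table top; z up. Its middle, between the two outlines, is clear: something can stand there for a moment.
- stamp_mark: Printed gold rectangle, flat on the card, 61 mm along its x by 43 mm along its y outside, line 3 mm wide. Origin: its centre, on the card's top face, 3 mm above the table; z up. The stamp's foot belongs centred in it, long side along long side (either way round). It lies near one end (y or -y) of the card, the circle near the other. At the start the paperweight stands on it.
- weight_mark: Printed gold circle on the card, flat, 77 mm across outside, 71 mm inside. Origin: its centre, on the card's top face. The paperweight belongs in it. At the start the stamp stands on it.
- weight: Brass paperweight, round, about 0.4 kg: a base 60 mm across and 16 mm high that tapers to a neck 20 mm across at 30 mm height, with an upright knob on top, 24 mm across from 36 to 60 mm height (62 mm in all). Grip it by the knob. Origin: centre of its underside; z up.
- stamp: Self-inking spring stamp, 0.1 kg, 105 mm tall. Red handle 42 mm along x by 24 mm along y, at 62 to 105 mm height (pinch its 24 mm width).. Below, a black housing, grey foot 50 (x) by 32 (y) mm, to 41 mm height; it slides up as the handle is pressed. Frame of the handle; origin: on the axis, at the foot's underside while the spring is relaxed. z up.
- stamp_foot (a joint): How far the stamp's spring is pushed in, in m: 0 relaxed (also when it merely stands), 0.016 fully down at the stop. 1.8 N to start it, 0.3 N more per mm, about 4.2 N half way (0.008). With the foot on the card and the handle pressed down 8 mm, stamp's origin lies 8 mm below the card's top face.
- inkstone: Square dark ink stone, 120 by 120 by 29 mm, beyond the card. Origin: centre of its underside. Leave alone.
- ink_bottle: Black ink bottle with a red cap, 60 mm across, 130 mm tall, beside the card. Origin: centre of its underside. Leave alone.
- water_bowl: White bowl, 100 mm across, 45 mm high, beyond the card. Origin: centre of its underside. Leave alone.
- brush_pot: Blue pot, 72 mm across and 110 mm high, with three brushes standing in it up to 255 mm height, beside the card. Origin: centre of its underside. Leave alone.
- toy_horse: Orange toy horse on a wooden foot, about 90 by 30 mm, 85 mm high, beside the card. Origin: centre of its underside. Leave alone.
- paste_tin: Round low tin, white with a blue lid, 74 mm across, 26 mm high, beside the card. Origin: centre of its underside. Leave alone.
Mind the look-alikes: they are no part of the job. There is more than one size of the stamp; the job needs the middle-sized.

How it is judged (in metres and radians):
On the way, in this order (a step that is already met when the one before it is completed fails the run):
1. the paperweight stands in its gold circle, let go (horizontal distance between weight and weight_mark below 0.01 m and height (world z) of weight between 0 and 0.008 m and angle between weight's own z axis and vertical below 0.1 rad and linear speed of weight below 0.02 m/s and contact force between the fingers and weight below 0.1 N), for 0.2 s.
2. the stamp is held upright, square in the gold rectangle, lightly pressed (all of step 1 and horizontal distance between stamp and stamp_mark below 0.008 m and angle between stamp's own z axis and vertical below 0.1 rad and angle between the x axis of stamp and the x axis of stamp_mark, either way round below 0.14 rad and value of joint stamp_foot between 0.004 and 0.0135 m and contact force between stamp and card between 2 and 10 N and contact force between the fingers and stamp above 2 N), for 0.5 s.
At the end, for the whole second after the job is handed in: The paperweight stands at rest in its circle (centre within 10 mm), let go. The stamp is still gripped, its axis within 8 mm of the rectangle's centre, upright within 0.10 rad, square with the rectangle within 0.14 rad (either way round), its spring pushed in by 4 to 13.5 mm (2 to 10 N on the card) (all of step 2); the arm keeps its last pose, push and grip.
It fails at once if the stamp is pressed down (spring in by more than 6 mm) away from the rectangle (more than 15 mm off) (value of joint stamp_foot above 0.006 m and horizontal distance between stamp and stamp_mark above 0.015 m).
It fails at once if the stamp is driven down hard (over 20 N on the card) (contact force between stamp and card above 20 N).
It fails at once if one of the other things is moved by more than 30 mm or tipped over (distance of any of inkstone, ink_bottle, water_bowl, brush_pot, toy_horse, paste_tin from where it was at the start of the episode above 0.03 m or angle between any of inkstone, ink_bottle, water_bowl, brush_pot, toy_horse, paste_tin's own z axis and vertical above 0.5 rad).
It also fails if it takes over 72 s, if anything falls off the work surface, if the arm or the gripper's body presses on something with over 40 N, if the wrist force passes 120 N, or if a joint passes its speed limit or range.

## Working session

There is one attempt and no reset: what is moved stays moved. The work goes in short steps, Python scripts to look and compute and a shell command to move; the robot and the scene stay as the last step left them, time stands still between calls to the robot, and variables do not carry over. Pictures are saved under pics/ and viewed, at most 10 in all, crops included, and the job is handed in when it is done.

```bash
ls; mkdir -p pics; cat > h.py <<'E'
import numpy as np,cv2
from rig import status,vision,robot
def cap(n):
    i=vision.camera_info(n); p,d=vision.capture(n)
    np.savez('/tmp/%s.npz'%n,p=p,d=d,K=i['camera_matrix'],k1=i['k1'],T=i['pose']); return p,d
def load(n): return np.load('/tmp/%s.npz'%n)
def ray(n,u,v):
    f=load(n);K=f['K'];k=float(f['k1']);x,y=(u-K[0,2])/K[0,0],(v-K[1,2])/K[1,1]
    a,b=x,y
    for _ in range(20):
        s=1+k*(a*a+b*b);a,b=x/s,y/s
    T=f['T'];return T[:3,3],T[:3,:3]@np.array([a,b,1.])
def onz(n,u,v,z):
    o,d=ray(n,u,v);return o+d*(z-o[2])/d[2]
def dep(n,u,v):
    o,d=ray(n,u,v);return o+d*float(load(n)['d'][int(v),int(u)])
def save(n,name,box=None,s=1):
    p=load(n)['p']
    if box: p=p[box[1]:box[3],box[0]:box[2]]
    cv2.imwrite('pics/'+name,cv2.resize(p[:,:,::-1],None,fx=s,fy=s,interpolation=cv2.INTER_CUBIC))
E
python3 - <<'E'
from h import *
for n in('scene','side','wrist'): cap(n); 
save('scene','a.png',None,1.42)
save('wrist','w.png',None,1.42)
print(status.sense()); print(load('wrist')['T'],load('scene')['T'])
E
```

```text
pics
{'t': 0.15, 'q': array([-7.98068232e+00,  1.66810220e+01, -8.81937278e+00,  6.45549474e+01,
       -1.07331838e-04,  8.20183718e+01]), 'joint_vel': array([ 0.03338494, -0.09539476,  0.18093171, -0.05623366, -0.03484159,
        0.00545328]), 'joint_torque': array([ 1.43475558e-03, -5.37369597e+01,  3.31521606e+01,  1.14745408e-02,
       -1.60248046e-04, -2.47105180e-05]), 'eef_pos': array([5.24750910e-01, 4.39492119e-05, 3.03480143e-01]), 'orientation': array([-1.79945179e+02, -7.57827525e-03,  9.00009423e+01]), 'contact_force': array([-0.49727273,  0.7019293 , -0.1890966 ]), 'wrist_torque': array([ 0.00065267,  0.00503141, -0.01472424]), 'grasp_force': 0.0, 'finger_gap': 0.08552286384472152}
[[ 9.99999616e-01  2.65421796e-04 -8.35258248e-04  5.23981925e-01]
 [-1.82647978e-05 -9.46520069e-01 -3.22644941e-01  8.24005634e-02]
 [-8.76225695e-04  3.22644832e-01 -9.46519701e-01  3.73541318e-01]
 [ 0.00000000e+00  0.00000000e+00  0.00000000e+00  1.00000000e+00]] [[ 0.12079975  0.54802373 -0.82769403  1.23036113]
 [ 0.99265906 -0.07168686  0.09741144 -0.03988195]
 [-0.00595101 -0.83338525 -0.55266048  0.48539387]
 [ 0.          0.          0.          1.        ]]
```

View pics/a.png

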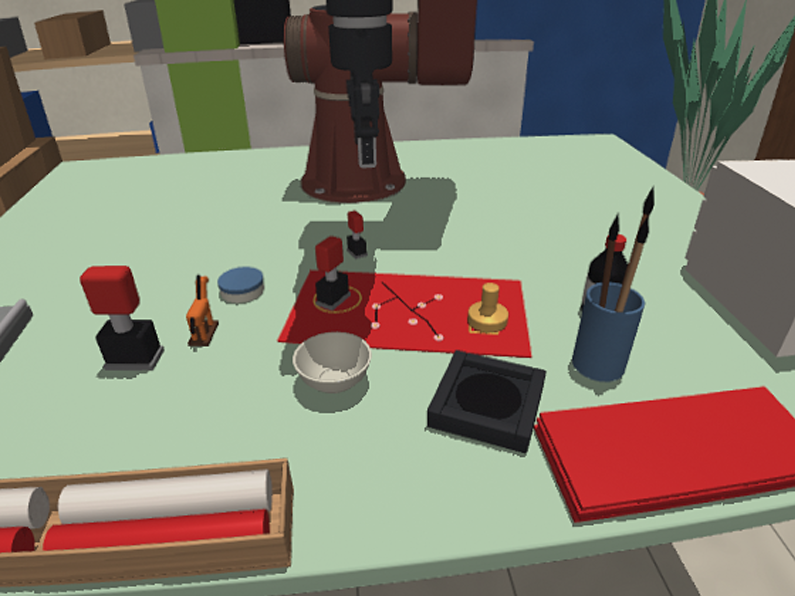

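View pics/w.png

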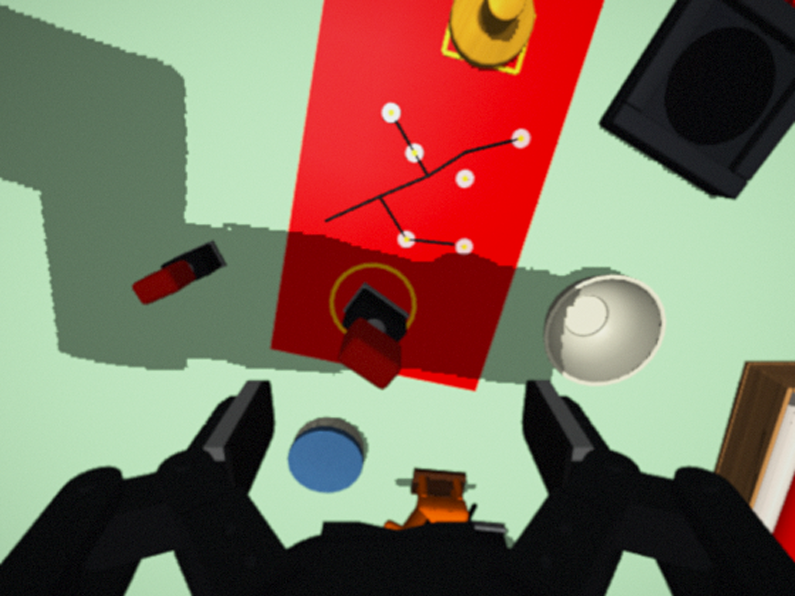

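Three stamps in the scene view (795 px wide): a large one at (112,315), a middle one on the gold circle at (330,275), and a small one at (356,235). The middle one stands on the circle on the card, so it fits. The weight is at (488,310) on the rectangle. I'll confirm in crops.

```bash
python3 - <<'E'
from h import *
save('scene','a2.png',(190,140,390,260),4)
save('wrist','w2.png',(190,150,350,280),4.6)
E
```

```text
(no output)
```

View pics/a2.png

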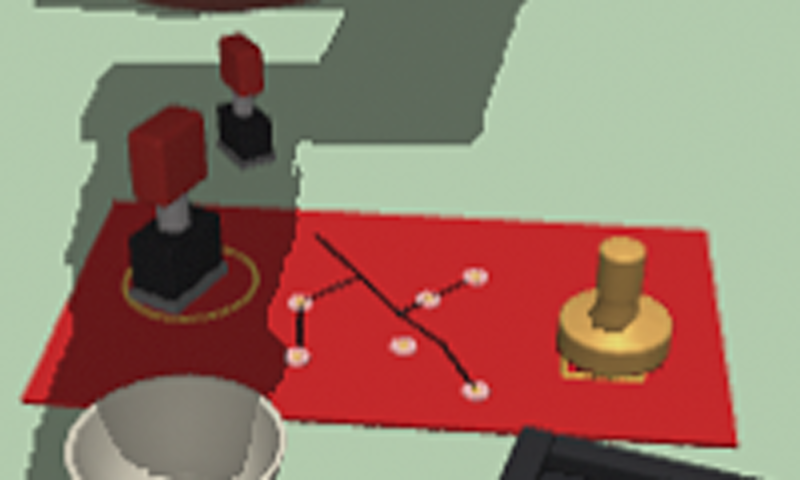

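View pics/w2.png

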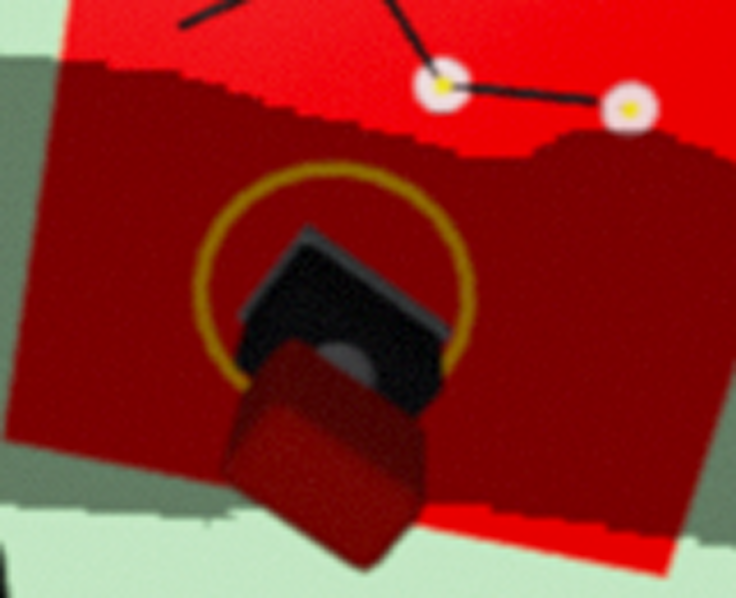

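The crops show the middle stamp standing on the circle. The wrist crop has the handle top at (325,487), the circle centre near (335,290), and flower spots. The small stamp is off the card and the large one is beside it.

```bash
cat >> h.py <<'E'
def P(n,pts,off,s,z): return np.array([onz(n,(u+.5)/s-.5+off[0],(v+.5)/s-.5+off[1],z) for u,v in pts])
E
python3 - <<'E'
from h import *
np.set_printoptions(precision=4,suppress=True)
A=('scene',);o,s=(190,140),4
c=P('scene',[(115,203),(706,231),(737,446),(22,402)],o,s,.003);print('card scene',c,c.mean(0),[np.linalg.norm(c[i]-c[i-1]) for i in range(4)])
o2,s2=(190,150),4.6
print('card wrist',P('wrist',[(5,438),(667,576)],o2,s2,.003))
h=P('wrist',[(285,405),(222,470),(365,570),(428,500)],o2,s2,.108);print('handle',h,h.mean(0),[np.linalg.norm(h[i]-h[i-1]) for i in range(4)])
d=h[3]-h[0]+h[2]-h[1];print('ang',np.degrees(np.arctan2(d[1],d[0])))
f=P('wrist',[(308,228),(447,330),(240,318)],o2,s2,.003);print('foot',f,'c?',(f[1]+f[2])/2,[np.linalg.norm(f[0]-f[1]),np.linalg.norm(f[0]-f[2])])
w=P('wrist',[(335,167),(200,290),(469,292),(243,385),(460,355),(245,200),(425,205)],o2,s2,.003)
x=np.linalg.lstsq(np.c_[w[:,:2]*2,np.ones(7)],(w[:,:2]**2).sum(1),rcond=None)[0];print('circle',x[:2],np.sqrt(x[2]+x[0]**2+x[1]**2))
print('knob',P('scene',[(622,250)],o,s,.065))
print('rect bottom corners',P('scene',[(563,378),(645,381)],o,s,.003))
print('rect wrist',P('wrist',[(444,55),(521,74)],(0,0),1.42,.003))
print('hand depth',dep('wrist',190+325/4.6,150+487/4.6))
T=status.sense();print(T['eef_pos'],T['orientation'])
E
```

```text
card scene [[ 0.4063 -0.0963  0.003 ]
 [ 0.4851  0.2535  0.003 ]
 [ 0.6797  0.208   0.003 ]
 [ 0.5995 -0.141   0.003 ]] [0.5426 0.0561 0.003 ] [np.float64(0.19832516103487105), np.float64(0.35851283693191643), np.float64(0.19987712345035658), np.float64(0.3581002400311563)]
card wrist [[ 0.405  -0.0964  0.003 ]
 [ 0.5986 -0.1418  0.003 ]]
handle [[ 0.4969 -0.0383  0.108 ]
 [ 0.4833 -0.0531  0.108 ]
 [ 0.5128 -0.0768  0.108 ]
 [ 0.5263 -0.06    0.108 ]] [ 0.5048 -0.057   0.108 ] [np.float64(0.036570741036390325), np.float64(0.020095688712292073), np.float64(0.037886379567880796), np.float64(0.02148001866179637)]
ang -37.71152978374338
foot [[ 0.4941 -0.033   0.003 ]
 [ 0.5323 -0.0629  0.003 ]
 [ 0.4744 -0.0593  0.003 ]] c? [ 0.5033 -0.0611  0.003 ] [np.float64(0.04861804827167142), np.float64(0.03292142620945274)]
circle [ 0.5013 -0.0539] 0.037687878806089745
knob [[0.5931 0.1676 0.065 ]]
rect bottom corners [[0.6149 0.136  0.003 ]
 [0.623  0.1774 0.003 ]]
rect wrist [[0.5585 0.1475 0.003 ]
 [0.6179 0.1346 0.003 ]]
hand depth [ 0.5051 -0.057   0.1087]
[0.5248 0.     0.3035] [-179.9452   -0.0076   90.0009]
```

```bash
python3 - <<'E'
from h import *
H=np.zeros((12,18))
for n in('scene','side'):
    f=load(n);d=f['d']
    for v in range(0,420,2):
        for u in range(0,560,2):
            if d[v,u]>0:
                p=dep(n,u,v);i=int((p[0]-.34)//.03);j=int((p[1]+.24)//.03)
                if 0<=i<12 and 0<=j<18 and p[2]<.27: H[i,j]=max(H[i,j],p[2])
print('y',[round(-.225+.03*j,3) for j in range(18)])
for i in range(12): print(round(.355+.03*i,3),' '.join('%4d'%(1000*x) for x in H[i]))
E
```

```text
y [-0.225, -0.195, -0.165, -0.135, -0.105, -0.075, -0.045, -0.015, 0.015, 0.045, 0.075, 0.105, 0.135, 0.165, 0.195, 0.225, 0.255, 0.285]
0.355    3    2    2    2    3    2   17   81   33    2    4    3    3    3    3    2    2    2
0.385    2    2    3    3    3    2    3   74    3    2    3    3    3    2    3    3    3    2
0.415   27   27    2    3    5    5    5    5    4    3    4    3    3    3    3    3    3    1
0.445   28   28   28    3    5    6    6    6    6    6    6    5    5    4    3    2    2    3
0.475   29   29   28    2    7  102  109  268    6    6    5    6    6    5    5    5    5    4
0.505   27    3    2    3    7  110  109    6    5    5    5    6    6    5    5    6    5    4
0.535   26    2    2    6    5  109  103    6    6    6    6    6    6    6    5    5    4    4
0.565   47    2    2    6    6    5    6  269  269    5    6    6   23   25   23    5    3    3
0.595    3    3    2    6    5    5    5  268  268    6    5    6   25   66   26    5    3    2
0.625    2    2    3    2    4    4    4    5    6    5    6    7   17   23   23    5    3    2
0.655    2    2    2    2   47   47   47   45    3    6    5    5    5    5    6    4    2    2
0.685    1    1    2    3   46   21   25   47    2    2   30   32   31    3    5    2  204  222
```

```bash
python3 -m handwheel '[-0.029,-0.010,0,0,0,-0.1135,0, -0.029,-0.010,0,0,0,-0.1135,0, 0,0,0,0,0,-0.1135,0, 0,0,0,0,0,-0.1135,0, 0,0,0,0,0,-0.1135,0, 0,0,0,0,0,-0.1135,0, 0,0,0,0,0,-0.1135,0, 0,0,0,0,0,-0.1135,0, 0,0,0.03,0,0,0,0, 0,0,0.03,0,0,0,0, 0,0,0,0,0,0,0, 0,0,0,0,0,0,0]'
python3 - <<'E'
from h import *
cap('wrist');cap('side');s=status.sense();print(s['eef_pos'],s['orientation'],s['contact_force'])
save('wrist','w3.png',None,1.42)
E
```

```text
t: 1.15
eef_pos: [0.5074, -0.0587, 0.2432]
orientation: [-179.9, -0.2, 142.0]
contact_force: [0.2, 1.0, -0.1]
finger_gap: 0.0854
grasp_force: 0.0
[ 0.50893754 -0.05908285  0.24526118] [1.79972187e+02 6.47344986e-02 1.42023515e+02] [-1.0081414   0.48904452  0.68739732]
```

View pics/w3.png

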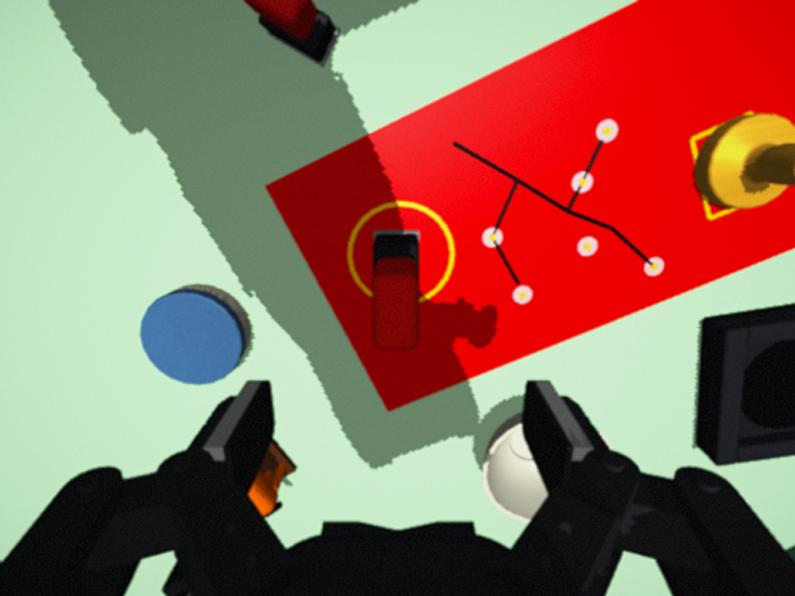

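The handle is centred at column 396, midway between the fingers (264 and 528), with its edges vertical, so angle and lateral position are right. Next I measure the handle top for the fore-aft position.

```bash
python3 - <<'E'
from h import *
q=[]
for v in range(170,255):
    for u in range(255,305):
        p=dep('wrist',u,v)
        if p[2]>.1 and p[2]<.12:q.append(p)
q=np.array(q);r=cv2.minAreaRect((q[:,:2]*1000).astype(np.float32));print(r,len(q),q[:,2].mean())
a=np.radians(142);d=np.array(r[0])/1000-[.5085,-.059]
print('tool dx',d@[np.cos(a),np.sin(a)],'dy',d@[np.sin(a),-np.cos(a)])
E
```

```text
((503.5516357421875, -58.513816833496094), (23.986610412597656, 41.154052734375), 52.64397430419922) 1773 0.10727720199572452
tool dx 0.004198688493487626 dy -0.0026633996759859095
```

```bash
python3 -m handwheel '[0.004,-0.001,0.02,0,0,0,0, 0,0,0.02,0,0,0,0, 0,0,0.02,0,0,0,0, 0,0,0.02,0,0,0,0, 0,0,0.02,0,0,0,0, 0,0,0,0,0,0,0, 0,0,0,0,0,0,0.4, 0,0,0,0,0,0,0.6, 0,0,0,0,0,0,0.8, 0,0,0,0,0,0,1, 0,0,0,0,0,0,1, 0,0,0,0,0,0,1]' 30
python3 -m handwheel '[0,0,0,0,0,0,1, 0,0,0,0,0,0,1, 0,0,0,0,0,0,1, 0,0,0,0,0,0,1, 0,0,-0.01,0,0,0,1, 0,0,-0.02,0,0,0,1, 0,0,-0.01,0,0,0,1, 0,0,0,0,0,0,1, 0,0,0,0,0,0,1, 0,0,0,0,0,0,1]'
```

```text
t: 2.25
eef_pos: [0.5051, -0.0574, 0.1446]
orientation: [180.0, 0.1, 142.0]
contact_force: [0.2, 0.1, 0.8]
finger_gap: 0.0239
grasp_force: 36.5
t: 3.08
eef_pos: [0.5042, -0.0572, 0.1834]
orientation: [-180.0, -0.0, 142.0]
contact_force: [-0.1, 0.2, -1.3]
finger_gap: 0.0238
grasp_force: 36.3
```

```bash
python3 -m handwheel '[0.01,0.028,0,0,0,0,1, 0.01,0.028,0,0,0,0,1, 0.01,0.028,0,0,0,0,1, 0.01,0.028,0,0,0,0,1, 0,0,0,0,0,-0.109,1, 0,0,0,0,0,-0.109,1, 0,0,0,0,0,-0.109,1, 0,0,0,0,0,-0.109,1, 0,0,0.014,0,0,0,1, 0,0,0.014,0,0,0,1, 0,0,0.007,0,0,0,1, 0,0,0,0,0,0,1]'
python3 -m handwheel '[0,0,0.002,0,0,0,1, 0,0,0.001,0,0,0,1, 0,0,0,0,0,0,1, 0,0,0,0,0,0,1, 0,0,0,0,0,0,1]'
```

```text
t: 4.08
eef_pos: [0.5404, 0.0557, 0.1467]
orientation: [-180.0, -0.2, 167.0]
contact_force: [-1.5, -0.8, -1.3]
finger_gap: 0.0236
grasp_force: 36.4
t: 4.5
eef_pos: [0.5422, 0.0556, 0.1463]
orientation: [180.0, 0.0, 167.0]
contact_force: [-0.8, -0.5, -0.6]
finger_gap: 0.0237
grasp_force: 36.3
```

```bash
python3 -m handwheel '[0,0,0.002,0,0,0,1, 0,0,0,0,0,0,1, 0,0,0,0,0,0,1, 0,0,0,0,0,0,1]'
python3 -m handwheel '[0,0,0,0,0,0,0.6, 0,0,0,0,0,0,0.4, 0,0,0,0,0,0,0.2, 0,0,0,0,0,0,0, 0,0,0,0,0,0,0, 0,0,-0.03,0,0,0,0, 0,0,-0.03,0,0,0,0, 0,0,-0.03,0,0,0,0, 0,0,-0.03,0,0,0,0, 0,0,0,0,0,0,0, 0,0,0,0,0,0,0]'
python3 - <<'E'
from h import *
cap('scene');cap('wrist')
f=[load(n)['p'] for n in('scene','wrist')]
cv2.imwrite('pics/c.png',np.hstack([cv2.resize(f[0][100:310,150:430],(400,300)),cv2.resize(f[1],(400,300))])[:,:,::-1])
s=status.sense();print(s['eef_pos'],s['contact_force'])
E
```

```text
t: 4.83
eef_pos: [0.5423, 0.0556, 0.1442]
orientation: [180.0, 0.1, 167.0]
contact_force: [0.2, 0.0, 1.2]
finger_gap: 0.0236
grasp_force: 36.7
t: 5.75
eef_pos: [0.5428, 0.0556, 0.2655]
orientation: [180.0, 0.2, 167.0]
contact_force: [-0.1, 0.1, -0.8]
finger_gap: 0.0853
grasp_force: 0.0
[0.54151494 0.05566175 0.26308672] [ 0.34349722  0.12143869 -0.03062035]
```

View pics/c.png

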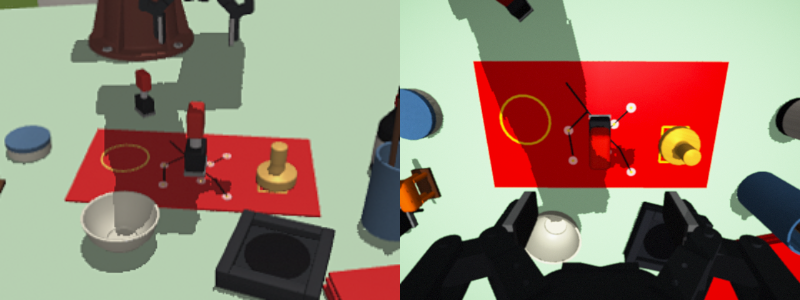

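The stamp stands upright at the card's middle. The circle is clear at (525,120) and the weight is at (682,145) in the wrist half. Next I measure both.

```bash
cat >> h.py <<'E'
def circle(n,box):
    f=load(n);hsv=cv2.cvtColor(f['p'],cv2.COLOR_RGB2HSV);m=cv2.inRange(hsv,(15,120,60),(35,255,255))
    v,u=np.nonzero(m[box[1]:box[3],box[0]:box[2]])
    w=np.array([onz(n,a+box[0],b+box[1],.003)[:2] for a,b in zip(u,v)])
    x=np.linalg.lstsq(np.c_[w*2,np.ones(len(w))],(w**2).sum(1),rcond=None)[0]
    return x[:2],np.sqrt(x[2]+x[0]**2+x[1]**2),len(w)
def top(n,box,z0,z1):
    q=[p for v in range(box[1],box[3]) for u in range(box[0],box[2]) for p in [dep(n,u,v)] if z0<p[2]<z1]
    q=np.array(q);return cv2.minAreaRect((q[:,:2]*1000).astype(np.float32)),cv2.minEnclosingCircle((q[:,:2]*1000).astype(np.float32)),len(q)
E
python3 - <<'E'
from h import *
print(circle('wrist',(130,125,222,210)))
print(top('wrist',(360,170,430,240),.058,.075))
print(top('wrist',(360,170,430,240),.006,.024))
print(top('wrist',(255,140,305,215),.1,.12))
E
```

```text
(array([ 0.50097481, -0.05330017]), np.float64(0.03720362877108941), 699)
(((589.6259155273438, 167.71588134765625), (23.477720260620117, 23.254207611083984), 74.86402893066406), ((589.721923828125, 167.6805877685547), 12.101916313171387), 512)
(((588.2040405273438, 166.27755737304688), (55.05280303955078, 59.038726806640625), 36.45151901245117), ((589.8370971679688, 167.4346466064453), 29.945829391479492), 1536)
(((531.6069946289062, 56.97980880737305), (23.76689910888672, 21.695348739624023), 77.1930923461914), ((532.9126586914062, 56.31715774536133), 14.891223907470703), 814)
```

```bash
python3 -m handwheel '[-0.007,0.04,0,0,0,0,0, -0.007,0.04,0,0,0,0,0, -0.007,0.04,0,0,0,0,0, 0,0,0,0,0,0,0, 0,0,0.026,0,0,0,0, 0,0,0.026,0,0,0,0, 0,0,0.026,0,0,0,0, 0,0,0.026,0,0,0,0, 0,0,0,0,0,0,0, 0,0,0,0,0,0,0]'
python3 - <<'E'
from h import *
cap('wrist')
save('wrist','w4.png',None,1.42)
E
```

```text
t: 6.68
eef_pos: [0.5878, 0.1675, 0.1579]
orientation: [-179.9, -0.3, 167.0]
contact_force: [0.5, -0.4, 0.1]
finger_gap: 0.0855
grasp_force: 0.0
```

View pics/w4.png

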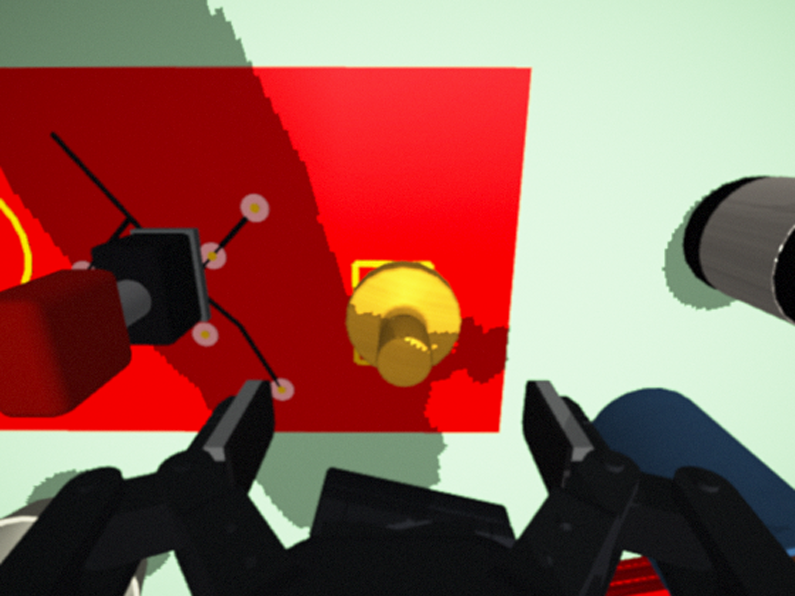

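The knob is at (404,360), 7 px (about 2 mm) right of the finger midline. The card and rectangle edges lie horizontal, so yaw 167 is square with the rectangle.

```bash
python3 -m handwheel '[0,0.001,0.014,0,0,0,0, 0,0,0.014,0,0,0,0, 0,0,0.014,0,0,0,0, 0,0,0.007,0,0,0,0, 0,0,0,0,0,0,0, 0,0,0,0,0,0,0.4, 0,0,0,0,0,0,0.6, 0,0,0,0,0,0,0.8, 0,0,0,0,0,0,1, 0,0,0,0,0,0,1, 0,0,0,0,0,0,1, 0,0,0,0,0,0,1]' 50
python3 -m handwheel '[0,0,0,0,0,0,1, 0,0,0,0,0,0,1, 0,0,-0.02,0,0,0,1, 0,0,-0.03,0,0,0,1, 0,0,-0.03,0,0,0,1, 0,0,-0.03,0,0,0,1, 0,0,-0.02,0,0,0,1, 0,0,0,0,0,0,1, 0,0,0,0,0,0,1, 0,0,0,0,0,0,1]'
```

```text
t: 7.73
eef_pos: [0.59, 0.1693, 0.1116]
orientation: [179.9, 0.1, 167.0]
contact_force: [-1.6, 2.7, 5.5]
finger_gap: 0.0216
grasp_force: 49.1
t: 8.57
eef_pos: [0.5887, 0.1686, 0.2389]
orientation: [-179.9, -0.2, 167.0]
contact_force: [0.1, -0.3, -4.5]
finger_gap: 0.0217
grasp_force: 50.2
```

```bash
python3 - <<'E'
from h import *
cap('wrist');cap('side');cap('scene')
f=[load(n)['p'] for n in('wrist','side')]
cv2.imwrite('pics/d.png',np.hstack([cv2.resize(f[0],(400,300)),cv2.resize(f[1],(400,300))])[:,:,::-1])
s=status.sense();print(s['eef_pos'])
E
```

```text
[0.58873141 0.16862615 0.23892297]
```

View pics/d.png

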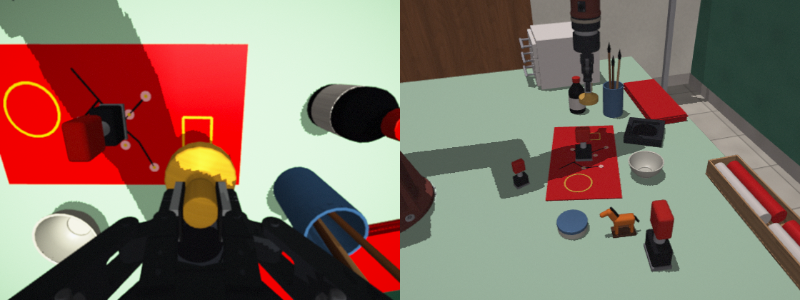

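The weight hangs from the fingers and looks upright. I'll check its pose in the hand and measure the now partly clear rectangle.

```bash
python3 - <<'E'
from h import *
np.set_printoptions(precision=4,suppress=True)
f=load('wrist');hsv=cv2.cvtColor(f['p'],cv2.COLOR_RGB2HSV);m=cv2.inRange(hsv,(12,120,50),(35,255,255))
tcp=np.array([.589,.1686,.239]);a=np.radians(167);R=np.array([[np.cos(a),np.sin(a),0],[np.sin(a),-np.cos(a),0],[0,0,-1]])
q=[]
for v in range(190,330):
  for u in range(220,335):
    if m[v,u] and f['d'][v,u]>0: q.append(R@(dep('wrist',u,v)-tcp))
q=np.array(q);h,e=np.histogram(q[:,2],bins=np.arange(.02,.13,.004));print(np.c_[e[:-1],h].T)
for lo,hi in((.036,.056),(.088,.1),(.075,.105)):
    s=q[(q[:,2]>lo)&(q[:,2]<hi)]
    if len(s)>20:
        A=np.c_[s[:,:2],np.ones(len(s))];print(lo,len(s),s.min(0),s.max(0),np.linalg.lstsq(A,s[:,2],rcond=None)[0])
E
```

```text
[[   0.02     0.024    0.028    0.032    0.036    0.04     0.044    0.048
     0.052    0.056    0.06     0.064    0.068    0.072    0.076    0.08
     0.084    0.088    0.092    0.096    0.1      0.104    0.108    0.112
     0.116    0.12     0.124]
 [   0.       0.       0.       0.       0.       0.     985.     936.
   206.     182.     180.     185.     150.      44.      84.     201.
   749.    2517.     716.     177.     151.      68.       0.       0.
     0.       0.       0.   ]]
0.036 2127 [-0.0119 -0.0117  0.0451] [0.0123 0.0101 0.056 ] [0.1583 0.0062 0.0483]
0.088 3410 [-0.0077 -0.0301  0.088 ] [0.03   0.0284 0.1   ] [ 0.0936 -0.003   0.0897]
0.075 4640 [-0.0077 -0.0301  0.075 ] [0.0302 0.0284 0.1049] [ 0.2468 -0.0091  0.0866]
```

```bash
python3 - <<'E'
from h import *
np.set_printoptions(precision=4,suppress=True)
f=load('wrist');hsv=cv2.cvtColor(f['p'],cv2.COLOR_RGB2HSV);m=cv2.inRange(hsv,(12,120,50),(35,255,255))
tcp=np.array([.589,.1686,.239]);a=np.radians(167);R=np.array([[np.cos(a),np.sin(a),0],[np.sin(a),-np.cos(a),0],[0,0,-1]])
q=np.array([R@(dep('wrist',u,v)-tcp) for v in range(190,330) for u in range(220,335) if m[v,u]])
s=q[abs(q[:,1])<.004]
for x in np.arange(-.012,.033,.002):
    t=s[abs(s[:,0]-x)<.001]
    if len(t):print(round(x,3),np.round(np.percentile(t[:,2],[10,50,90]),4))
g=f['p'];
E
```

```text
-0.012 [0.0488 0.0493 0.0497]
-0.01 [0.0479 0.0484 0.0488]
-0.008 [0.0474 0.048  0.0486]
-0.006 [0.0471 0.0476 0.0482]
-0.004 [0.0466 0.0473 0.0478]
-0.002 [0.0466 0.047  0.0477]
0.0 [0.0461 0.0469 0.0476]
0.002 [0.0463 0.047  0.0477]
0.004 [0.0466 0.0473 0.0482]
0.006 [0.0467 0.0476 0.0484]
0.008 [0.0471 0.048  0.0489]
0.01 [0.0481 0.0656 0.0829]
0.012 [0.0508 0.0618 0.086 ]
0.014 [0.0864 0.0872 0.0882]
0.016 [0.0868 0.088  0.0886]
0.018 [0.0878 0.0885 0.0894]
0.02 [0.0886 0.0893 0.0902]
0.022 [0.0892 0.0898 0.0904]
0.024 [0.0898 0.0904 0.0914]
0.026 [0.0901 0.0912 0.092 ]
0.028 [0.0912 0.0921 0.0931]
0.03 [0.0933 0.0981 0.104 ]
```

The weight is upright and centred in the grip. I carry it over the stamp, with about 22 mm clearance, to the circle.

```bash
python3 -m handwheel '[0,0,-0.01,0,0,0,1, 0.006,-0.0393,0,0,0,0,1, 0.006,-0.0393,0,0,0,0,1, 0.006,-0.0393,0,0,0,0,1, 0.006,-0.0393,0,0,0,0,1, 0.006,-0.0393,0,0,0,0,1, 0.006,-0.0393,0,0,0,0,1, 0,0,0,0,0,0,1, 0,0,0,0,0,0,1, 0,0,0,0,0,0,1, 0,0,0,0,0,0,1]'
python3 - <<'E'
from h import *
for i in range(4):
    cap('side');s=status.sense();print(s['eef_pos'])
E
```

```text
t: 9.63
eef_pos: [0.5019, -0.0522, 0.2511]
orientation: [180.0, 0.0, 167.1]
contact_force: [-0.6, 1.0, -5.2]
finger_gap: 0.0215
grasp_force: 51.0
[ 0.50190729 -0.05195273  0.25096835]
[ 0.50185403 -0.05187654  0.25091158]
[ 0.50182682 -0.05189605  0.25085239]
[ 0.50175158 -0.05197154  0.25081134]
```

```bash
python3 -m handwheel '[0,-0.001,0.03,0,0,0,1, 0,0,0.03,0,0,0,1, 0,0,0.03,0,0,0,1, 0,0,0.025,0,0,0,1, 0,0,0.015,0,0,0,1, 0,0,0.005,0,0,0,1, 0,0,0.002,0,0,0,1, 0,0,0.002,0,0,0,1, 0,0,0,0,0,0,1, 0,0,0,0,0,0,1]'
```

```text
t: 10.67
eef_pos: [0.5021, -0.0539, 0.1129]
orientation: [-180.0, 0.1, 167.0]
contact_force: [-0.1, -0.0, -3.9]
finger_gap: 0.0217
grasp_force: 51.0
```

```bash
python3 -m handwheel '[0,0,0.0012,0,0,0,1, 0,0,0,0,0,0,1, 0,0,0,0,0,0,1, 0,0,0,0,0,0,1]'
```

```text
t: 11.0
eef_pos: [0.5022, -0.0539, 0.1116]
orientation: [180.0, 0.1, 167.0]
contact_force: [-0.7, 1.4, 6.6]
finger_gap: 0.0217
grasp_force: 52.2
```

```bash
python3 -m handwheel '[0,0,0,0,0,0,0.6, 0,0,0,0,0,0,0.4, 0,0,0,0,0,0,0.2, 0,0,0,0,0,0,0, 0,0,0,0,0,0,0, 0,0,-0.025,0,0,0,0, 0,0,-0.03,0,0,0,0, 0,0,-0.03,0,0,0,0, 0,0,-0.03,0,0,0,0, 0,0,-0.025,0,0,0,0, 0,0,0,0,0,0,0, 0,0,0,0,0,0,0]'
python3 -m handwheel '[-0.003,0.037,0,0,0,0,0, -0.003,0.037,0,0,0,0,0, -0.003,0.037,0,0,0,0,0, 0,0,0,0,0,0,0, 0,0,0,0,0,0,0, 0,0,0,0,0,0,0, 0,0,0,0,0,0,0]'
python3 - <<'E'
from h import *
cap('wrist');cap('scene');cap('side');s=status.sense();print(s['eef_pos'],s['orientation'])
save('wrist','w5.png',None,1.42)
E
```

```text
t: 12.0
eef_pos: [0.502, -0.054, 0.2518]
orientation: [-180.0, 0.2, 167.0]
contact_force: [-0.7, 0.4, 0.2]
finger_gap: 0.0856
grasp_force: 0.0
t: 12.58
eef_pos: [0.5344, 0.0515, 0.2499]
orientation: [-180.0, -0.1, 167.0]
contact_force: [0.0, -0.3, -0.1]
finger_gap: 0.0851
grasp_force: 0.0
[0.53479713 0.05132362 0.25052303] [-1.79993180e+02 -2.14318935e-02  1.66916144e+02]
```

View pics/w5.png

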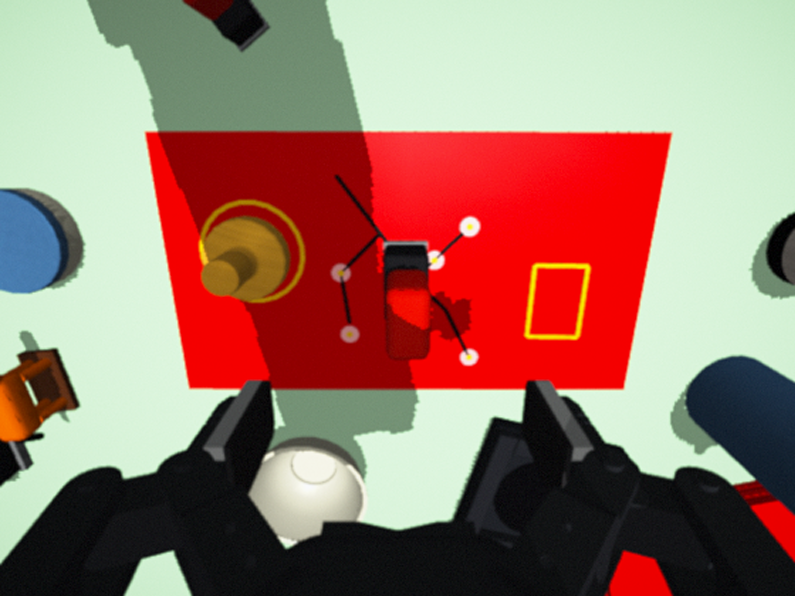

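The paperweight stands inside the circle, its base near (255,260). The rectangle is clear at (558,302) and the stamp's handle top is near (407,325).

```bash
python3 - <<'E'
from h import *
f=load('wrist');hsv=cv2.cvtColor(f['p'],cv2.COLOR_RGB2HSV);m=cv2.inRange(hsv,(18,120,90),(35,255,255))
v,u=np.nonzero(m[180:245,362:425]);w=np.array([onz('wrist',a+362,b+180,.003)[:2]*1000 for a,b in zip(u,v)],np.float32)
print('rect',cv2.minAreaRect(w),len(w))
f=load('scene');
print('knob',top('wrist',(130,165,215,225),.058,.075));print('base',top('wrist',(130,140,215,225),.008,.025))
print('stamp',top('wrist',(262,180,310,258),.1,.12))
for i in range(3): s=status.sense();print(s['eef_pos'])
E
```

```text
rect ((590.6287231445312, 162.40786743164062), (43.750091552734375, 61.5703125), 76.26891326904297) 547
knob (((502.52325439453125, -53.86235809326172), (23.248044967651367, 23.159841537475586), 56.97929000854492), ((502.5645446777344, -54.46843719482422), 12.567237854003906), 602)
base (((501.8463134765625, -52.16636657714844), (59.43888854980469, 55.56228256225586), 21.26016616821289), ((502.52880859375, -54.04362869262695), 29.844371795654297), 1875)
stamp (((541.1967163085938, 54.841495513916016), (23.933109283447266, 41.53727340698242), 76.53657531738281), ((540.9839477539062, 53.930686950683594), 22.022016525268555), 1627)
[0.53479713 0.05132362 0.25052303]
[0.53479713 0.05132362 0.25052303]
[0.53479713 0.05132362 0.25052303]
```

```bash
python3 -m handwheel '[-0.005,0.005,0,0,0,0,0, 0,0,0.022,0,0,0,0, 0,0,0.022,0,0,0,0, 0,0,0.022,0,0,0,0, 0,0,0.022,0,0,0,0, 0,0,0.018,0,0,0,0, 0,0,0,0,0,0,0, 0,0,0,0,0,0,0.4, 0,0,0,0,0,0,0.6, 0,0,0,0,0,0,0.8, 0,0,0,0,0,0,1, 0,0,0,0,0,0,1]' 40
python3 -m handwheel '[0,0,0,0,0,0,1, 0,0,0,0,0,0,1, 0,0,0,0,0,0,1, 0,0,0,0,0,0,1, 0,0,0,0,0,0,1, 0,0,0,0,0,0,1]'
python3 -m handwheel '[0,0,-0.01,0,0,0,1, 0,0,-0.02,0,0,0,1, 0,0,-0.01,0,0,0,1, 0,0,0,0,0,0,1, 0,0,0,0,0,0,1, 0,0,0,0,0,0,1]'
```

```text
t: 13.73
eef_pos: [0.5416, 0.056, 0.1456]
orientation: [180.0, 0.1, 167.0]
contact_force: [-0.0, 0.2, 1.4]
finger_gap: 0.0255
grasp_force: 0.8
t: 14.23
eef_pos: [0.5413, 0.056, 0.1448]
orientation: [180.0, 0.0, 167.0]
contact_force: [2.0, -0.1, 1.7]
finger_gap: 0.0231
grasp_force: 45.3
t: 14.73
eef_pos: [0.5406, 0.0561, 0.1842]
orientation: [-180.0, -0.1, 167.0]
contact_force: [0.1, 0.0, -1.2]
finger_gap: 0.0236
grasp_force: 44.9
```

```bash
python3 -m handwheel '[-0.0081,0.0383,0,0,0,0,1, -0.0081,0.0383,0,0,0,0,1, -0.0081,0.0383,0,0,0,0,1, 0,0,0,0,0,0,1, 0,0,0,0,0,0,1, 0,0,0,0,0,0,1, 0,0,0.015,0,0,0,1, 0,0,0.015,0,0,0,1, 0,0,0.002,0,0,0,1, 0,0,0,0,0,0,1, 0,0,0,0,0,0,1, 0,0,0,0,0,0,1]'
python3 - <<'E'
from h import *
cap('wrist');cap('side');cap('scene');s=status.sense();print(s['eef_pos'],s['orientation'],s['contact_force'])
f=load('wrist')['p'][150:300,200:360];g=load('scene')['p'][150:260,290:390]
cv2.imwrite('pics/e.png',np.hstack([cv2.resize(f,(480,450)),cv2.resize(g,(320,450))])[:,:,::-1])
E
```

```text
t: 15.73
eef_pos: [0.5909, 0.1622, 0.1536]
orientation: [180.0, 0.1, 167.0]
contact_force: [-0.3, -0.7, -0.8]
finger_gap: 0.0236
grasp_force: 44.9
[0.5908861  0.16248206 0.15341871] [1.79977204e+02 5.74566103e-02 1.66996787e+02] [-0.28011844  0.22640019 -0.99666694]
```

View pics/e.png

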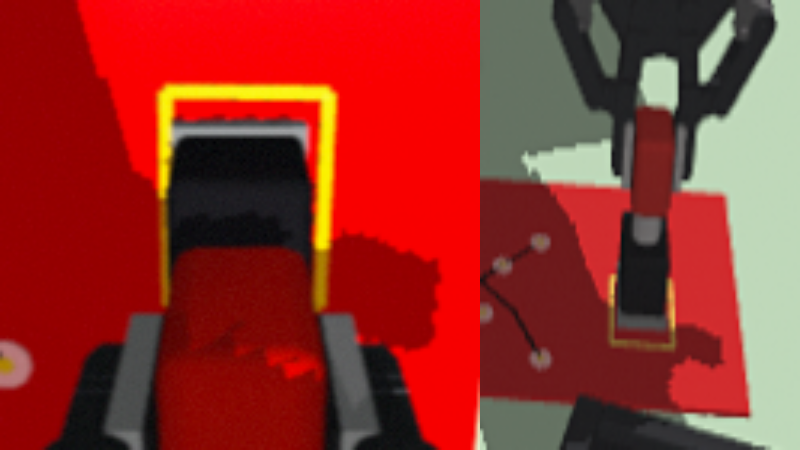

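The stamp hovers about 9 mm above the rectangle, square with it. The foot's edge spans columns 172–308 and the rectangle 160–335, so it sits about 1–2 mm left of centre.

```bash
python3 - <<'E'
from h import *
a=np.radians(167);R=np.array([[np.cos(a),np.sin(a)],[np.sin(a),-np.cos(a)]]);c=np.array([.5909,.1624])
f=lambda u,v,z:(R@(onz('wrist',200+u/3,150+v/3,z)[:2]-c)*1000).round(1)
print('rect',f(160,87,.003),f(335,87,.003));
for z in(.012,.017):print('foot',f(172,122,z),f(308,122,z))
E
```

```text
rect [ 30.2 -20.7] [30.2 22.1]
foot [ 23.9 -17.3] [23.9 15. ]
foot [ 25.3 -16.9] [25.3 14.6]
```

```bash
python3 -m handwheel '[0,0.0015,0,0,0,0,1, 0,0,0.002,0,0,0,1, 0,0,0.002,0,0,0,1, 0,0,0.002,0,0,0,1, 0,0,0.002,0,0,0,1, 0,0,0.001,0,0,0,1, 0,0,0.001,0,0,0,1, 0,0,0.001,0,0,0,1, 0,0,0.001,0,0,0,1, 0,0,0,0,0,0,1, 0,0,0,0,0,0,1]'
python3 -m handwheel '[0,0,0.001,0,0,0,1, 0,0,0.001,0,0,0,1, 0,0,0.001,0,0,0,1, 0,0,0,0,0,0,1, 0,0,0,0,0,0,1, 0,0,0,0,0,0,1]'
```

```text
t: 16.8
eef_pos: [0.5909, 0.164, 0.1408]
orientation: [180.0, -0.0, 167.0]
contact_force: [-1.9, -0.1, 2.4]
finger_gap: 0.0235
grasp_force: 45.5
t: 17.3
eef_pos: [0.5909, 0.164, 0.1377]
orientation: [-180.0, -0.0, 167.0]
contact_force: [-2.7, -0.8, 3.4]
finger_gap: 0.0233
grasp_force: 45.7
```

```bash
for i in 1 2 3; do python3 -m handwheel '[0,0,0,0,0,0,1, 0,0,0,0,0,0,1, 0,0,0,0,0,0,1, 0,0,0,0,0,0,1]' | egrep 'force|pos'; done
python3 - <<'E'
from h import *
cap('wrist');a=np.radians(167);R=np.array([[np.cos(a),np.sin(a)],[np.sin(a),-np.cos(a)]])
f=load('wrist');hsv=cv2.cvtColor(f['p'],cv2.COLOR_RGB2HSV);m=cv2.inRange(hsv,(18,120,90),(35,255,255))
v,u=np.nonzero(m[150:255,240:330]);w=np.array([R@(onz('wrist',x+240,y+150,.003)[:2]-[.5909,.164])*1000 for x,y in zip(u,v)]);print('rect in tool',w.min(0),w.max(0))
E
```

```text
eef_pos: [0.5909, 0.164, 0.1377]
contact_force: [-2.1, 0.6, 3.5]
grasp_force: 45.7
eef_pos: [0.5909, 0.164, 0.1377]
contact_force: [-2.0, -0.5, 3.8]
grasp_force: 45.7
eef_pos: [0.5909, 0.164, 0.1377]
contact_force: [-2.9, -0.2, 2.0]
grasp_force: 45.7
rect in tool [-22.62606875 -23.30955343] [30.79403223 20.46487768]
```

```bash
python3 -c "
from rig import robot;print(robot.close_job())"
```

```text
the job is handed in; nothing more can be done
None
```

I handed the job in with the paperweight standing in its circle (about 1.5 mm off centre) and the middle-sized stamp still gripped, pressed roughly half way down (about 7 mm by TCP height) and square in the gold rectangle; no verdict came back.

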